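# Set a stand leg to its length mark and close its cam lever

## Robot

A 6-joint arm with a two-finger parallel gripper is mounted at the origin on the work surface. World frame = base frame: x ahead of the robot, y to its left, z up, the work surface at z = 0. Lengths are in mm, angles in rad, forces in N, time in s.
With the tool pointing down it reaches from about 275 to 725 mm from the base axis. Payload 15.9 kg.
Tool frame: the origin (TCP) lies on the centre line of the jaws, within the pads' length; the fingertips stand tip_extent ahead of it and the grasp point (between the pads) lies 3 mm ahead of it (tip_extent is the distance from the TCP to the fingertips, in mm); y points along the fingers, x is the direction in which the jaws open and shut, and the axes are right-handed (so a half turn about y gives the same grasp; the last joint's range is limited). The gripper opens to 85 mm and grips with 20 to 120 N. Pads are 22 mm wide; open, the fingers measure 114 mm over their backs; the gripper's body (76 mm by 85 mm) begins 54 mm behind the grasp point. The pads swing forward as they close: fully open they stand 13 mm farther back than shut.
Start: joints at [-1.255, 0.213, -0.034, 1.323, 0, 1.571], TCP at [155.282, -475.261, 253.306] pointing down, gripper open.
Joint ranges: [-2.98, 2.98], [-0.74, 1.72], [-1.14, 1.35], [-2.1, 2.04], [-1.57, 1.44], [-3.14, 3.14]. Speed limits (rad/s): [1.89, 1.89, 2.39, 2.57, 3.14, 3.14].

## Interface

Orientations are given as a unit quaternion [w, x, y, z].
In Python, from rig import state, grab_frame, camera_info, close_job, masks_of, tip_extent gives the robot as it stands. The module is installed in compiled form; this text tells all that it offers.
- The arm moves only by the tool step_arm, never from a script. Its argument "increments" is one flat list of numbers, 4 for each row, row after row: the shift along the tool's x, y, z in mm, then the turn about the tool's y in degrees. A call has 1 to 8 rows; each row is the pose to reach, as a shift and turn from the pose commanded when the call began, along the tool's axes at that moment; what a row does not reach only later rows make up. A row lasts 1/8 s, in which the tool goes at most 62.5 mm and 10.7 degrees, less where a joint would pass 70% of its speed; a pose out of reach is approached as far as the arm can. A call with a gripper value outside its range is refused whole. "fingers" is the closure, from 0 (fully open) to 1 (shut), set as the call begins (left out, the last holds). The fingers move at their own pace and stop on an object; "force" is the grip in N (left out, the last holds). Time passes only in rows, so rows that repeat a pose let the fingers close. It gives the time, the measured TCP pose, the force and the opening at its end, in the units of the state.
- state(): the state, without advancing time (a new reading comes with each control period).
- grab_frame(name): name is "side" or "top" or "wrist"; returns (picture, depth): 384x512x3 uint8, blue, green, red; 384x512 float32, mm along the optical axis (not along the pixel's ray), 0 where there is no reading.
- camera_info(name): a dict with "fx", "fy", "cx", "cy" (pixels), "k1" (the pictures are not rectified: a ray, as slopes to the right and down, at radius r is drawn at 1 + k1 r^2 times it, then the intrinsics apply), "extrinsics" (4x4, takes a point from camera to world coordinates); the wrist camera has in their place "hand_eye" (4x4, takes a point from camera to tool coordinates, whose origin is the TCP and whose axes are the tool frame's). Camera axes: x right, y down, z forward; pixel columns grow to the right and rows downward; lengths in mm; the calibration is good to about 2 mm. A picture is of the moment at which its call begins: read the wrist's pose just before it. camera_info takes no time and is no camera call.
- close_job(): hands the job in, once; it reports no verdict.
Trained networks look in the newest picture that a camera, given by its name, has taken for a name from the list of things; names that differ only in an ending like _2 or _b are one class to them, and where a whole thing is asked for, a point or a joint stands for the part that bears it (a point fixed in the world has none). Each returns a list of dicts, best first, with "conf" (0 to 1); they miss things now and then, are a little off and sometimes report something else, mostly with a low value. They report only what shows in the picture. A call takes as long as a camera call.
- masks_of(label, camera): "region" (384x512 bool, what is visible of it) and "point" ([row, column] in pixels, amid what is visible of it).
The state is a dict: "clock": time; "joint_pos": joint angles; "qd": joint speeds; "joint_efforts": joint torques, N m; "position": TCP position; "orientation": TCP orientation; "contact_force": force on the tool from outside, world axes, zero at the start; "ft_torque": the same for the moment, N m; "gripper_width": opening from 0.0 (shut) to 1.0 (fully open).
Only numpy, scipy, OpenCV 4.12 (cv2) and the standard library are available. Lean on these libraries where they do the work, as an engineer would, in place of code of your own. Each camera call takes 0.05 s, during which the arm holds its last target.

## Task

On the plywood jig, take the sliding leg by its black upright grip post and pull it along its tube, against its return spring, until its white pointer lines up with the orange length mark. Keep it there between the fingers, loosened just enough to slide down the post, and with their tips push the raised yellow cam lever down until it lies flat; do not lower the lever before the leg is at the mark. The clamp is not tight yet and will not keep the leg there, so finish still gripping the post firmly with the leg at the mark and the lever flat, and leave the other things on the bench where they are.

Things in the scene. Friction and masses are not known exactly. Their poses are not given: they have to be found in the camera images.
- jig: plywood board 160 x 500 mm, 18 mm thick, fixed on the bench; two grey blocks (tops 78 mm above the bench, 222 mm either side of the origin along y) hold a fixed level aluminium tube 22 mm thick, axis 55 mm above the bench. Origin: on the bench under the tube's middle. y runs along the tube, the way the leg is pulled out; z is up.
- leg (a joint): how far the leg is pulled out along the jig's +y, in m: 0 fully in (start), 0.16 the stop. A spring always pulls it back, 3.3 N at 0 to 5.7 N at 0.16, lever closed or not. The leg is a dark steel sleeve 32 mm thick on the tube, its +y end a grey collar 44 mm wide, 94 mm long, top 77 mm above the bench, which carries post, lever and pointer.
- grip (a point): black upright grip post, 12 x 12 mm, sides parallel to the jig's x and y, from the collar's top up to 141 mm above the bench; rigid, slides with the leg. This point: its axis at its foot, 77 mm up. It passes through a hole in the lever. Gripped tight, fingers do not slide on it; 2 to 4 mm too wide and closing along jig y, they slide down, the spring leaning the post on the -y finger.
- grip_top (a point): the middle of the grip post's top face, 141 mm above the bench
- lever (a joint): angle of the yellow cam lever in rad: 0 closed (flat, level), 0.26 to 0.34 at the start, 0.45 open stop. It stays where it is left; some 4 to 6 N down beside the post lowers it. Its hinge lies across the collar 50 mm to the jig's +y of the post's axis, 84 mm above the bench; the raised free end is on the post's -y side.
- lever_tip (a point): middle of the upper edge of the lever's free end, 77 mm from its hinge: 87 mm above the bench closed, 113 mm at 0.34 rad. The lever is a plate 60 mm wide, 6 mm thick, with a hole 20 mm (jig x) by 21 mm (jig y) that surrounds the post; closed, its upper face is 87 mm above the bench.
- pointer (a point): tip of the thin white pointer on the collar's +x side, 52 mm from the tube's axis, 59 mm above the bench; along the tube it stands level with the grip post's axis
- mark: orange length mark: a clip 10 mm along the tube by 34 mm across, with a black centre line, fixed on the scale strip (aluminium, top 38 mm up, parallel to the tube, 62 mm to its +x). Origin: on the black line, at the strip's top; axes parallel to the jig's. The pointer is at the mark when both are level along the jig's y; the mark lies 40 to 130 mm from the pointer's start.
- foot: spare black rubber leg foot, a tapered plug 38 mm wide and 28 mm tall, lying loose near the jig; origin under its centre
- wrench: steel spanner lying loose near the jig; a bystander
- jar: white jar with a black lid, 68 mm wide, 85 mm tall; a bystander
- flange: steel ring 90 mm wide, 22 mm tall; a bystander
- driver: screwdriver lying on the bench; a bystander
- carton: cardboard box 90 x 120 x 60 mm; a bystander
- cup: blue mug 76 mm wide, 90 mm tall; a bystander

How it is judged:
By the outcome, as a careful person would: the job done as asked, in the order asked, and still so for the second after the job is handed in, while the arm keeps its last pose, push and grip.
It also fails if it takes over 42 s, if anything falls off the work surface, if the arm or the gripper's body presses on something with over 40 N, if the wrist force passes 120 N, or if a joint passes its speed limit or range.

## Working session

There is one attempt and no reset: what is moved stays moved. The work goes in short steps, Python scripts to look and compute and a tool call to move; the robot and the scene stay as the last step left them, time stands still between calls to the robot, and variables do not carry over. Pictures are saved under pics/ and viewed, and the job is handed in when it is done.

Besides the shell and the picture viewer there is one more tool, called after ">>>" by a JSON object that holds its "op" and its "data", one argument or row to a line. step_arm: Moves the arm, as the interface text tells. Its arguments: {"type":"object","properties":{"increments":{"type":"array"},"fingers":{"type":"number"},"force":{"type":"number"}},"required":["increments"]}

```bash
mkdir -p pics
cat > h.py <<'E'
import numpy as np,cv2
from rig import *
def px2w(cam,uv,d,T=None):
    c=camera_info(cam)
    E=np.array(c['extrinsics']) if 'extrinsics' in c else T@np.array(c['hand_eye'])
    xd=(uv[0]-c['cx'])/c['fx'];yd=(uv[1]-c['cy'])/c['fy']
    x,y=xd,yd
    for _ in range(20):
        s=1+c['k1']*(x*x+y*y);x,y=xd/s,yd/s
    return (E@np.array([x*d,y*d,d,1]))[:3]
def ray(cam,uv,T=None):
    a=px2w(cam,uv,0.0,T);b=px2w(cam,uv,1.0,T);return a,b-a
def atz(cam,uv,z,T=None):
    a,r=ray(cam,uv,T);return a+r*(z-a[2])/r[2]
def proj(cam,p,T=None):
    c=camera_info(cam)
    E=np.array(c['extrinsics']) if 'extrinsics' in c else T@np.array(c['hand_eye'])
    q=np.linalg.inv(E)@np.append(p,1);x,y=q[0]/q[2],q[1]/q[2];s=1+c['k1']*(x*x+y*y)
    return np.array([c['fx']*x*s+c['cx'],c['fy']*y*s+c['cy']])
def tool():
    s=state();w,x,y,z=s['orientation'];from scipy.spatial.transform import Rotation as R
    T=np.eye(4);T[:3,:3]=R.from_quat([x,y,z,w]).as_matrix();T[:3,3]=s['position'];return T
E
python3 - <<'E'
from h import *
print(state()); 
try: print(tip_extent())
except Exception as e: print(tip_extent)
for n in ['side','top','wrist']:
    p,d=grab_frame(n);cv2.imwrite(f'pics/{n}0.png',p);np.save(f'{n}0.npy',d)
    for l in ['grip','grip_top','pointer','mark','lever','lever_tip','jig','leg']:
        m=masks_of(l,n)
        print(n,l,[(round(q['conf'],2),q['point'],int(q['region'].sum())) for q in m[:3]])
print(camera_info('top'),camera_info('side'));print(camera_info('wrist'),tool())
E
```

```text
{'clock': 0.0, 'joint_pos': array([-1.25500000e+00,  2.13335481e-01, -3.50723560e-02,  1.32352104e+00,
       -9.48091709e-06,  1.57080700e+00]), 'qd': array([ 0.00091602, -0.00072462, -0.0004491 ,  0.00135754, -0.00031904,
       -0.00082893]), 'joint_efforts': array([-2.90235381e-03, -6.86158490e+01,  4.87120879e+01,  1.73107989e-02,
       -1.68163610e-04,  4.60725823e-05]), 'position': array([ 155.1808817 , -474.95958639,  252.82122983]), 'orientation': array([ 0.57263149, -0.57216673,  0.41548764, -0.41483543]), 'contact_force': array([ 0.4464519 , -0.09775246, -0.19198535]), 'ft_torque': array([-0.00489279, -0.01812386, -0.03049258]), 'gripper_width': 1.001486591803116}
22.0
side grip [(0.93, [219.5, 277.2], 695), (0.23, [160.2, 229.2], 193)]
side grip_top [(0.97, [218.2, 273.6], 572), (0.71, [157.6, 268.4], 534), (0.35, [212.0, 234.3], 85)]
side pointer [(0.92, [218.1, 276.5], 636)]
side mark []
side lever [(0.62, [216.0, 275.5], 707)]
side lever_tip [(0.49, [206.2, 270.6], 102)]
side jig [(0.93, [228.1, 274.9], 4323)]
side leg [(0.75, [207.2, 273.5], 95), (0.67, [217.2, 274.5
[... 1574 characters left out ...]
': 259.72540244531984, 'cy': 190.59951885915868, 'k1': -0.025979608161928465, 'hand_eye': array([[ 9.99999190e-01,  1.25787266e-03, -1.93511947e-04,
         1.05453362e+00],
       [ 5.72558504e-04, -3.08860716e-01,  9.51107108e-01,
        -1.20377636e+02],
       [ 1.13660339e-03, -9.51106448e-01, -3.08861186e-01,
         7.74897823e+01],
       [ 0.00000000e+00,  0.00000000e+00,  0.00000000e+00,
         1.00000000e+00]])} [[ 3.10544202e-01 -4.19112767e-05  9.50558939e-01  1.55253532e+02]
 [-9.50558940e-01 -2.32373604e-05  3.10544202e-01 -4.75263067e+02]
 [ 9.07317666e-06 -9.99999999e-01 -4.70553663e-05  2.53311554e+02]
 [ 0.00000000e+00  0.00000000e+00  0.00000000e+00  1.00000000e+00]]
```

View pictures.

Run:
```python
from h import *
t=cv2.imread('pics/top0.png')[90:290,110:410];cv2.imwrite('pics/top0c.png',cv2.resize(t,None,fx=2.6,fy=2.6,interpolation=3))
t=cv2.imread('pics/side0.png')[130:290,170:390];cv2.imwrite('pics/side0c.png',cv2.resize(t,None,fx=3.6,fy=3.6,interpolation=3))
```

```text
(no output)
```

View pics/top0c.png

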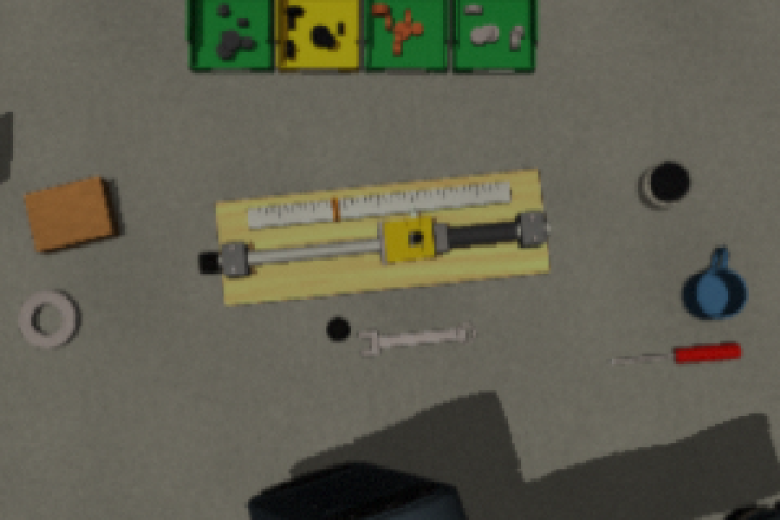

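View pics/side0c.png

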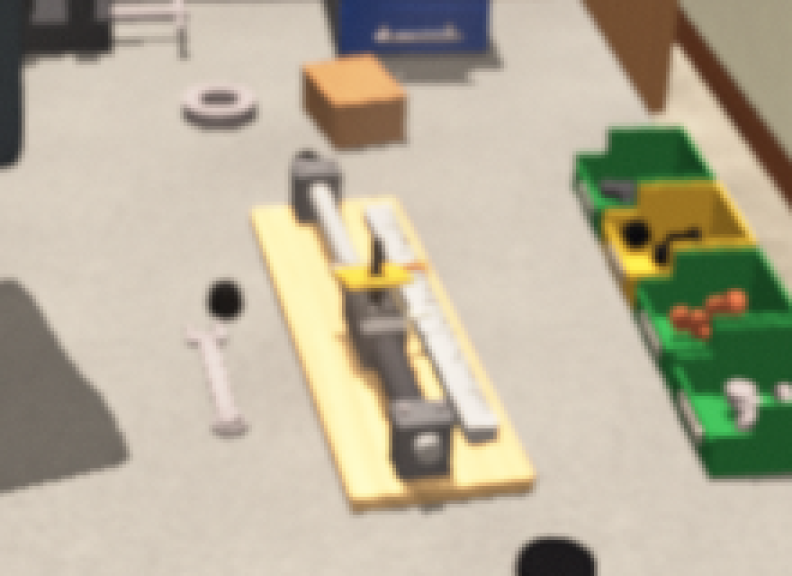

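View pics/top0.png

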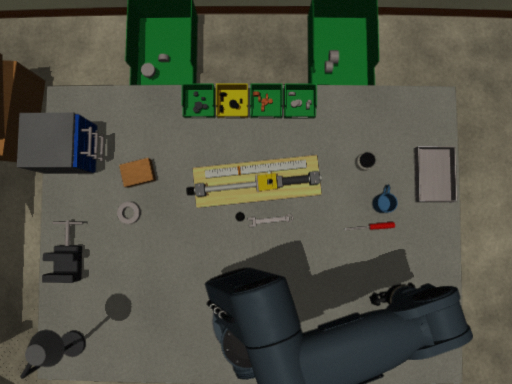

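Run:
```python
from h import *
g=lambda x,y:(x/2.6+110-.3,y/2.6+90-.3)
for n,p,z in [('post',(416,237),141),('mark',(336,207),38),('blkL',(236,259),78),('blkR',(533,229),78),('sL',(248,218),38),('sR',(510,190),38),('ptr',(413,212),59),('b1',(217,202),18),('b2',(540,170),18),('b3',(548,271),18),('b4',(225,305),18)]:
    print(n,atz('top',g(*p),z).round(1))
T=tool();print(proj('top',T[:3,3]))
```

```text
post [541.1 -77.6 141. ]
mark [595.9  40.4  38. ]
blkL [513.3 185.9  78. ]
blkR [ 559.6 -252.1   78. ]
sL [578.6 173.6  38. ]
sR [ 622.8 -222.8   38. ]
ptr [586.3 -75.5  59. ]
b1 [605.4 224.   18. ]
b2 [ 656.6 -271.3   18. ]
b3 [ 501.5 -282.4   18. ]
b4 [447.4 209.3  18. ]
[387.35299887 291.3794535 ]
```

>>> {"op": "step_arm", "data": {
  "increments": [-20, 0, 36, 1.5, -50, 0, 90, 3, -80, 0, 145, 5, -110, 0, 200, 7, -140, 0, 253, 9, -168, 0, 304, 11, -187, 0, 338, 12, -195, 0, 352, 12],
  "fingers": 0.45,
  "force": 40
}}

```text
clock: 2.35
position: [430.4, -179.1, 253.2]
orientation: [0.526, -0.526, 0.472, -0.472]
contact_force: [-0.6, 0.3, -0.5]
gripper_width: 0.549
```

Run:
```python
from h import *
T=tool();print(T.round(3),state()['gripper_width'])
for n,t in [('a',(560,-40,250)),('post',(541,-77.6,142))]: print(n,(T[:3,:3].T@(np.array(t)-T[:3,3])).round(1))
```

```text
[[ 1.08000e-01 -0.00000e+00  9.94000e-01  4.30370e+02]
 [-9.94000e-01  0.00000e+00  1.08000e-01 -1.79081e+02]
 [-0.00000e+00 -1.00000e+00 -0.00000e+00  2.53230e+02]
 [ 0.00000e+00  0.00000e+00  0.00000e+00  1.00000e+00]] 0.5485685078898246
a [-124.2    3.2  143.9]
post [-88.9 111.2 121. ]
```

>>> {"op": "step_arm", "data": {
  "increments": [-35, 0, 40, 0, -75, 0, 85, 0, -110, 0, 120, 0, -124, 0, 135, 0, -124, 0, 135, 0]
}}

```text
clock: 2.98
position: [550.6, -42.9, 252.9]
orientation: [-0.526, 0.526, -0.473, 0.472]
contact_force: [-1.0, -0.3, 0.1]
gripper_width: 0.549
```

Run:
```python
from h import *
T=tool();np.save('T1.npy',T);print(T.round(4))
p,d=grab_frame('wrist');cv2.imwrite('pics/w1.png',cv2.resize(p,None,fx=1.5,fy=1.5,interpolation=3));cv2.imwrite('w1raw.png',p);np.save('w1.npy',d)
for l in ['grip_top','pointer','mark','lever_tip']:
    print(l,[(round(q['conf'],2),q['point'],int(q['region'].sum())) for q in masks_of(l,'wrist')[:3]])
for n,q in [('post',(541,-77.6,141)),('mark',(595.9,40.4,38)),('ptr',(586.3,-75.5,59))]: print(n,proj('wrist',q,T))
```

```text
[[ 1.072000e-01 -7.000000e-04  9.942000e-01  5.505636e+02]
 [-9.942000e-01 -1.000000e-04  1.072000e-01 -4.286750e+01]
 [ 1.000000e-04 -1.000000e+00 -7.000000e-04  2.529459e+02]
 [ 0.000000e+00  0.000000e+00  0.000000e+00  1.000000e+00]]
grip_top [(0.56, [183.3, 301.3], 6888)]
pointer [(0.58, [188.0, 300.3], 6827)]
mark [(0.7, [185.2, 303.6], 7025), (0.59, [130.4, 195.5], 249)]
lever_tip [(0.7, [188.7, 274.1], 3556)]
post [294.11186786 206.34061283]
mark [195.21095085 124.38242102]
ptr [289.50837025 144.88735223]
```

View pics/w1.png

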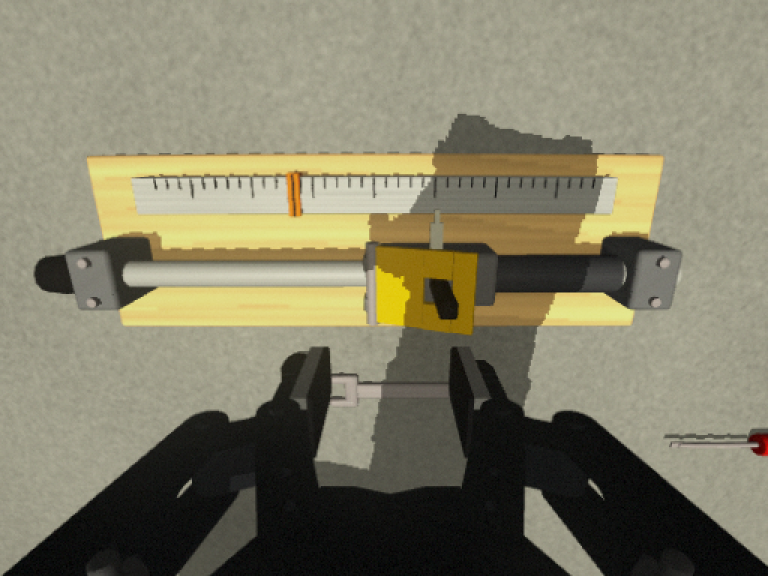

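Run:
```python
from h import *
p=cv2.imread('w1raw.png')
cv2.imwrite('pics/w1a.png',cv2.resize(p[105:225,180:330],None,fx=5,fy=5,interpolation=2))
```

```text
(no output)
```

View pics/w1a.png

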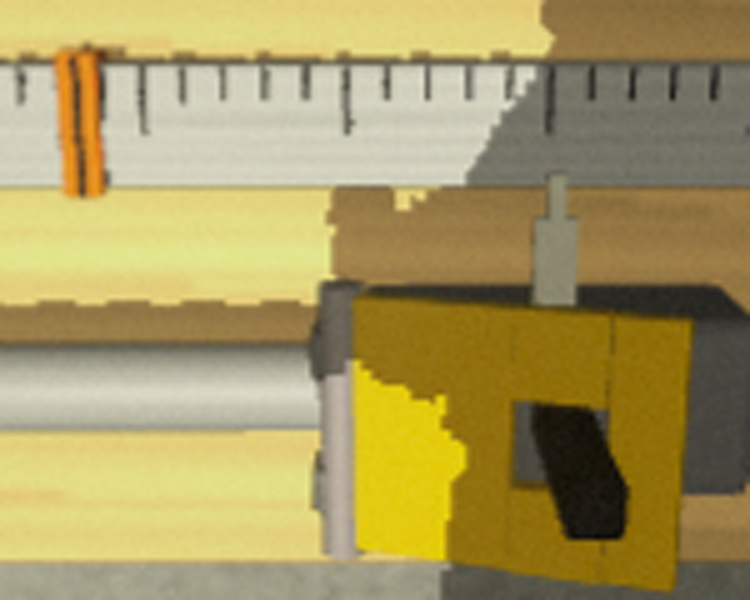

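Run:
```python
from h import *
T=np.load('T1.npy');d=np.load('w1.npy')
f=lambda x,y:((x+.5)/5-.5+180,(y+.5)/5-.5+105)
P={n:atz('wrist',f(*p),z,T) for n,p,z in [('post',(597,512),141),('mark',(80,125),38),('ptr',(558,176),59),('tickA',(143,125),38),('tickB',(550,125),38),('sl',(0,187),38),('sr',(530,187),38)]}
for n in P: print(n,P[n].round(1),(T[:3,:3].T@(P[n]-T[:3,3])).round(1))
u,v=f(597,512);print(d[int(round(v)),int(round(u))],px2w('wrist',(u,v),d[int(round(v)),int(round(u))],T))
```

```text
post [540.8 -82.2 141. ] [ 38.1 112.  -13.8]
mark [589.7  39.7  38. ] [-77.9 214.9  47.9]
ptr [592.4 -76.6  59. ] [ 38.  193.9  38.1]
tickA [591.3  24.2  38. ] [-62.3 214.9  47.9]
tickB [602.1 -75.6  38. ] [ 38.1 214.9  47.9]
sl [572.3  59.1  38. ] [-99.1 214.9  32.7]
sr [586.5 -72.8  38. ] [ 33.6 214.9  32.7]
249.00813 [540.92489008 -82.2026052  141.22563238]
```

>>> {"op": "step_arm", "data": {
  "increments": [15, 0, -5, 0, 38, 0, -14, 0, 38, 20, -14, 0, 38, 50, -14, 0, 38, 80, -14, 0, 38, 102, -14, 0, 38, 110, -14, 0, 38, 110, -14, 0],
  "fingers": 0.6
}}

```text
clock: 4.22
position: [540.3, -82.8, 143.5]
orientation: [-0.526, 0.526, -0.473, 0.473]
contact_force: [-1.2, -0.2, -0.3]
gripper_width: 0.401
```

Run:
```python
from h import *
T=tool();np.save('T2.npy',T);s=state();print(T[:3,3],s['contact_force'],s['gripper_width'])
p,d=grab_frame('wrist');cv2.imwrite('w2raw.png',p);cv2.imwrite('pics/w2.png',cv2.resize(p,None,fx=1.5,fy=1.5,interpolation=3))
print((T[:3,:3].T@(np.array([540.8,-82.2,141])-T[:3,3])))
```

```text
[540.25779845 -82.82788248 143.52865764] [-1.21335926 -0.24468206 -0.32827862] 0.4013486256791181
[-0.56722298  2.52852307  0.60593528]
```

View pics/w2.png

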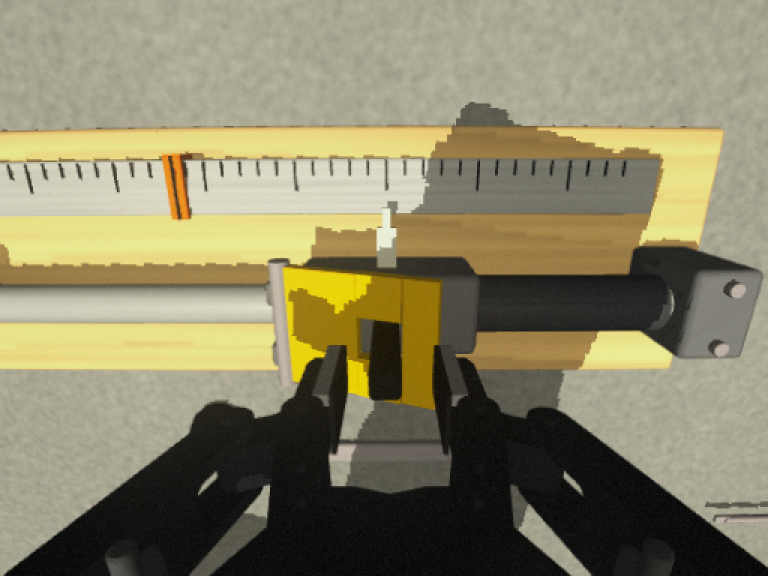

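>>> {"op": "step_arm", "data": {
  "increments": [-0.5, 1, 0.5, 0, -0.5, 1, 0.5, 0, -0.5, 1, 0.5, 0, -0.5, 1, 0.5, 0, -0.5, 1, 0.5, 0, -0.5, 1, 0.5, 0],
  "fingers": 1,
  "force": 50
}}

```text
clock: 5.03
position: [541.4, -80.9, 143.2]
orientation: [0.527, -0.525, 0.472, -0.473]
contact_force: [-1.5, 6.6, 6.5]
gripper_width: 0.126
```

Run:
```python
from h import *
T=tool();s=state();print(T[:3,3],s['contact_force'],s['gripper_width'],s['clock'])
p,d=grab_frame('wrist');cv2.imwrite('w3raw.png',p);np.save('T3.npy',T)
cv2.imwrite('pics/w3.png',cv2.resize(p[90:230,100:300],None,fx=4,fy=4,interpolation=2))
```

```text
[541.39087113 -80.9333904  143.2389656 ] [-1.53087292  6.61274083  6.5454358 ] 0.12594259012363523 5.025
```

View pics/w3.png

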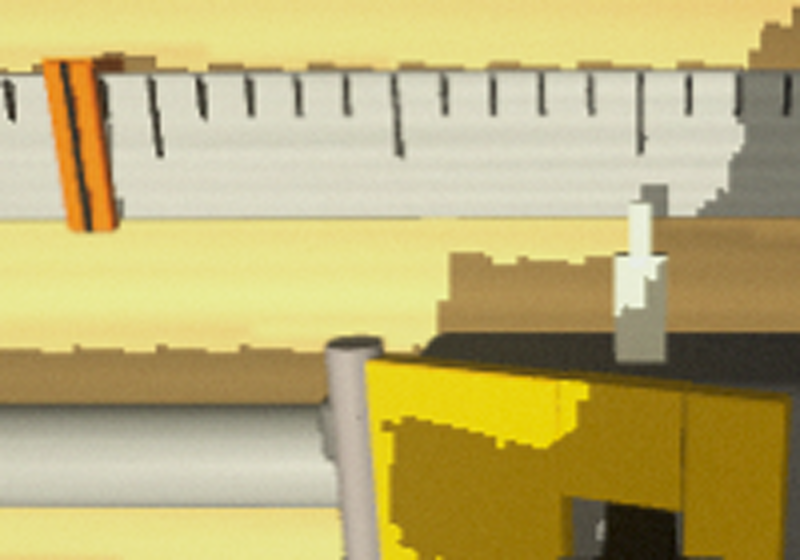

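Run:
```python
from h import *
T=np.load('T3.npy')
f=lambda x,y:((x+.5)/4-.5+100,(y+.5)/4-.5+90)
for n,p,z in [('mark',(76,145),38),('ptr',(640,203),59),('tick',(640,130),38)]:
    q=atz('wrist',f(*p),z,T);print(n,q.round(1),(T[:3,:3].T@(q-T[:3,3])).round(1))
```

```text
mark [589.6  41.2  38. ] [-116.2  105.5   60.9]
ptr [592.8 -76.5  59. ] [ 1.2 84.3 51.4]
tick [605.  -75.2  38. ] [  1.2 105.3  63.7]
```

>>> {"op": "step_arm", "data": {
  "increments": [-6, 0, 0, 0, -18, 0, 0, 0, -34, 0, 0, 0, -52, 0, 0, 0, -70, 0, 0, 0, -88, 0, 0, 0, -102, 0, 0, 0, -112, 0, 0, 0]
}}

```text
clock: 6.08
position: [529.4, 29.8, 143.2]
orientation: [0.526, -0.526, 0.472, -0.473]
contact_force: [-1.5, -6.2, 7.2]
gripper_width: 0.128
```

>>> {"op": "step_arm", "data": {
  "increments": [0, 0, 0, 0, 0, 0, 0, 0]
}}

```text
clock: 6.32
position: [529.4, 29.5, 143.2]
orientation: [0.526, -0.526, 0.472, -0.473]
contact_force: [-2.5, -6.1, 8.0]
gripper_width: 0.129
```

Run:
```python
from h import *
T=tool();s=state();print(T[:3,3],s['contact_force'],s['gripper_width'],s['clock'])
p,d=grab_frame('wrist');cv2.imwrite('w4raw.png',p);np.save('T4.npy',T)
cv2.imwrite('pics/w4.png',cv2.resize(p[90:270,170:370],None,fx=4,fy=3.3,interpolation=2))
```

```text
[529.44441914  29.49038028 143.23620143] [-2.46208787 -6.07231385  8.00441386] 0.12872211088951196 6.325
```

View pics/w4.png

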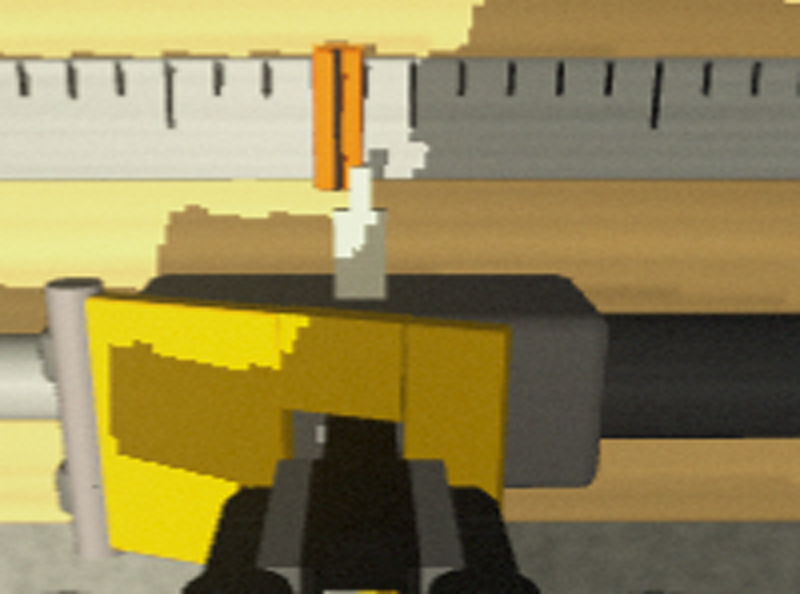

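```bash
cat > meas.py <<'E'
from h import *
import sys
def m(T,mk,pt,x0,y0,fx,fy):
    f=lambda x,y:((x+.5)/fx-.5+x0,(y+.5)/fy-.5+y0)
    o=[T[:3,:3].T@(atz('wrist',f(*p),z,T)-T[:3,3]) for p,z in [(mk,38),(pt,59)]]
    print('mark',o[0].round(2),'ptr',o[1].round(2),'need dx',(o[0]-o[1])[0].round(2))
E
python3 - <<'E'
from meas import *
m(np.load('T4.npy'),(338.5,115),(360,168),170,90,4,3.3)
E
```

```text
mark [ -3.24 105.31  61.75] ptr [ 1.23 84.3  51.31] need dx -4.46
```

>>> {"op": "step_arm", "data": {
  "increments": [-2.5, 0, 0, 0, -4.5, 0, 0, 0, -4.5, 0, 0, 0, -4.5, 0, 0, 0]
}}

```text
clock: 6.88
position: [529.0, 33.8, 143.3]
orientation: [0.526, -0.526, 0.472, -0.473]
contact_force: [-2.6, -5.2, 7.5]
gripper_width: 0.124
```

Run:
```python
from h import *
T=tool();s=state();print(T[:3,3],s['contact_force'],s['gripper_width'],s['clock'])
p,d=grab_frame('wrist');cv2.imwrite('w5raw.png',p);np.save('T5.npy',T)
cv2.imwrite('pics/w5.png',cv2.resize(p[95:165,210:310],None,fx=8,fy=8,interpolation=2))
```

```text
[529.0029773   33.81475824 143.26592675] [-2.62563461 -5.17562276  7.46045025] 0.12385649819064701 6.875
```

View pics/w5.png

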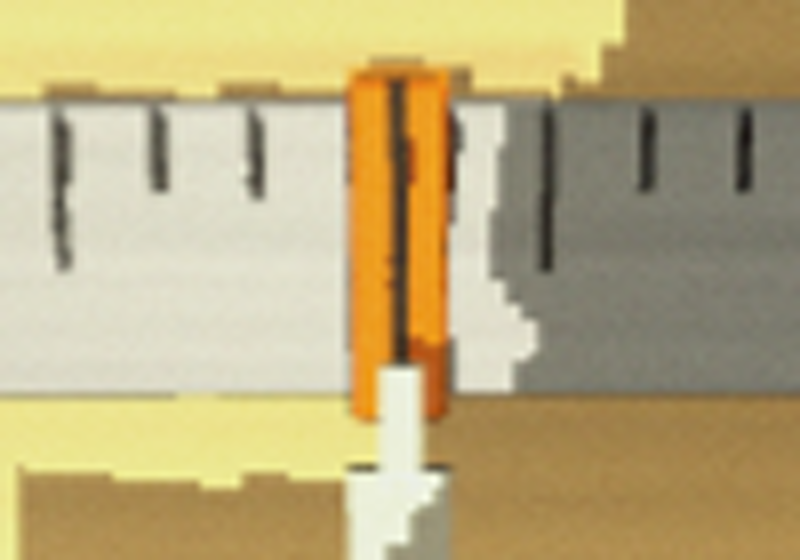

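>>> {"op": "step_arm", "data": {
  "increments": [-0.6, 0, 0, 0, -1.3, 0, 0, 0, -1.3, 0, 0, 0, -1.3, 0, 0, 0],
  "fingers": 0.84
}}

```text
clock: 7.42
position: [528.8, 35.2, 142.9]
orientation: [0.526, -0.526, 0.472, -0.473]
contact_force: [-0.2, -5.3, 4.9]
gripper_width: 0.159
```

Run:
```python
from h import *
T=tool();s=state();print(T[:3,3],s['contact_force'],s['gripper_width'],s['clock'])
p,d=grab_frame('wrist');cv2.imwrite('w6raw.png',p);np.save('T6.npy',T)
cv2.imwrite('pics/w6.png',cv2.resize(p[95:245,190:330],None,fx=4,fy=4,interpolation=2))
```

```text
[528.84913495  35.15347003 142.88323414] [-0.24114572 -5.31707072  4.91968423] 0.15903040387111836 7.425
```

View pics/w6.png

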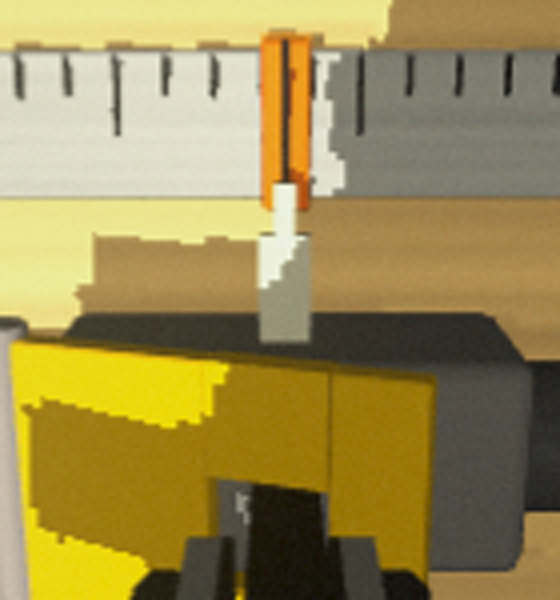

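>>> {"op": "step_arm", "data": {
  "increments": [0, 2, 0, 0, 0, 5, 0, 0, 0, 9, 0, 0, 0, 12, 0, 0, 0, 15, 0, 0, 0, 18, 0, 0]
}}

```text
clock: 8.22
position: [529.2, 35.1, 125.1]
orientation: [0.526, -0.526, 0.472, -0.473]
contact_force: [2.0, -6.7, 6.6]
gripper_width: 0.156
```

Run:
```python
from h import *
T=tool();s=state();print(T[:3,3],s['contact_force'],s['gripper_width'],s['clock'])
p,d=grab_frame('wrist');cv2.imwrite('w7raw.png',p);np.save('T7.npy',T)
cv2.imwrite('pics/w7.png',cv2.resize(p[65:245,190:340],None,fx=4,fy=3.3,interpolation=2))
```

```text
[529.15038589  35.14186963 125.07089013] [ 2.02476691 -6.70827711  6.55374921] 0.15596512974637666 8.225
```

View pics/w7.png

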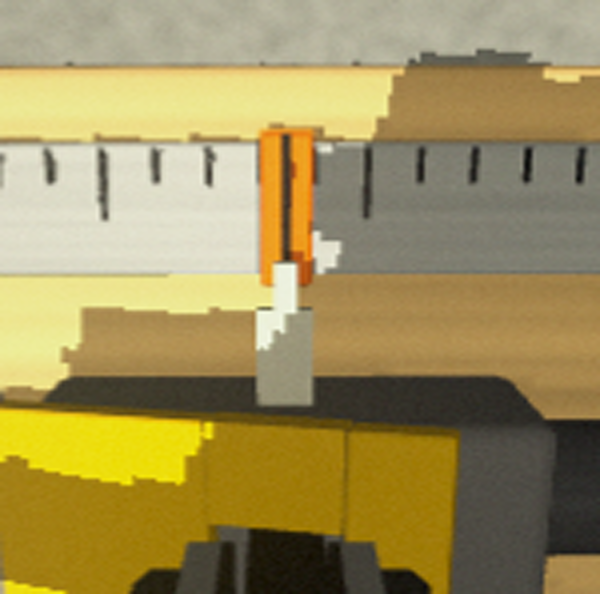

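>>> {"op": "step_arm", "data": {
  "increments": [0, 2, 0, 0, 0, 4, 0, 0, 0, 6, 0, 0, 0, 8, 0, 0, 0, 10, 0, 0, 0, 12, 0, 0, 0, 12, 0, 0]
}}

```text
clock: 9.15
position: [529.1, 35.1, 112.9]
orientation: [0.526, -0.526, 0.472, -0.473]
contact_force: [2.6, -3.9, 1.2]
gripper_width: 0.165
```

Run:
```python
from h import *
T=tool();s=state();print(T[:3,3],s['contact_force'],s['gripper_width'],s['clock'])
p,d=grab_frame('wrist');cv2.imwrite('w8raw.png',p);np.save('T8.npy',T)
cv2.imwrite('pics/w8.png',cv2.resize(p[65:245,170:340],None,fx=4,fy=3.3,interpolation=2))
```

```text
[529.13023994  35.14724538 112.85836037] [ 2.63253875 -3.94346365  1.24752841] 0.1645464146126358 9.15
```

View pics/w8.png

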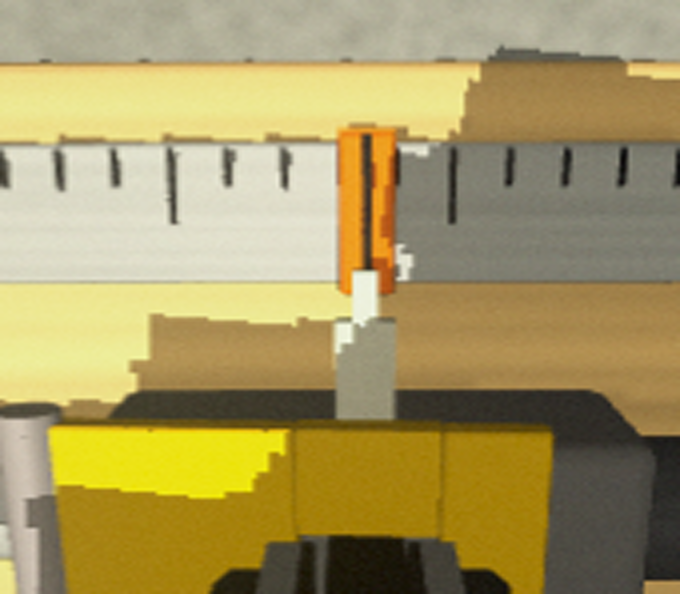

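>>> {"op": "step_arm", "data": {
  "increments": [0, 1, 0, 0, 0, 2, 0, 0, 0, 3, 0, 0, 0, 3, 0, 0]
}}

```text
clock: 9.7
position: [529.1, 35.1, 110.0]
orientation: [0.526, -0.526, 0.472, -0.473]
contact_force: [1.8, -5.2, 4.2]
gripper_width: 0.158
```

>>> {"op": "step_arm", "data": {
  "increments": [0, 1, 0, 0, 0, 1, 0, 0]
}}

```text
clock: 9.95
position: [529.2, 35.2, 109.1]
orientation: [0.526, -0.526, 0.472, -0.473]
contact_force: [0.6, -5.0, 6.8]
gripper_width: 0.162
```

>>> {"op": "step_arm", "data": {
  "increments": [0, 1, 0, 0, 0, 1, 0, 0]
}}

```text
clock: 10.2
position: [529.3, 35.2, 108.8]
orientation: [0.526, -0.525, 0.472, -0.474]
contact_force: [-3.2, -5.9, 17.8]
gripper_width: 0.159
```

>>> {"op": "step_arm", "data": {
  "increments": [0, 1, 0, 0, 0, 1, 0, 0]
}}

```text
clock: 10.45
position: [529.4, 35.2, 108.4]
orientation: [0.526, -0.525, 0.472, -0.474]
contact_force: [-6.4, -5.0, 28.8]
gripper_width: 0.164
```

>>> {"op": "step_arm", "data": {
  "increments": [0.6, -1, 0, 0, 1.3, -1, 0, 0, 1.3, -1, 0, 0, 1.3, -1, 0, 0, 1.3, -1, 0, 0],
  "fingers": 1,
  "force": 60
}}

```text
clock: 11.08
position: [529.6, 33.9, 108.6]
orientation: [0.526, -0.525, 0.472, -0.474]
contact_force: [-0.8, -5.8, 13.5]
gripper_width: 0.133
```

Run:
```python
from h import *
T=tool();s=state();print(T[:3,3],s['contact_force'],s['gripper_width'],s['clock'])
p,d=grab_frame('wrist');cv2.imwrite('w9raw.png',p);np.save('T9.npy',T);np.save('w9.npy',d)
cv2.imwrite('pics/w9.png',cv2.resize(p[65:245,170:340],None,fx=4,fy=3.3,interpolation=2))
cv2.imwrite('pics/w9b.png',cv2.resize(p[95:165,210:310],None,fx=8,fy=8,interpolation=2))
for n in ['side','top']:
    q,_=grab_frame(n);cv2.imwrite(f'pics/{n}9.png',q)
```

```text
[529.63191326  33.90705276 108.64238202] [-0.82317369 -5.84671622 13.52705482] 0.13278400782292557 11.075
```

View pics/w9.png

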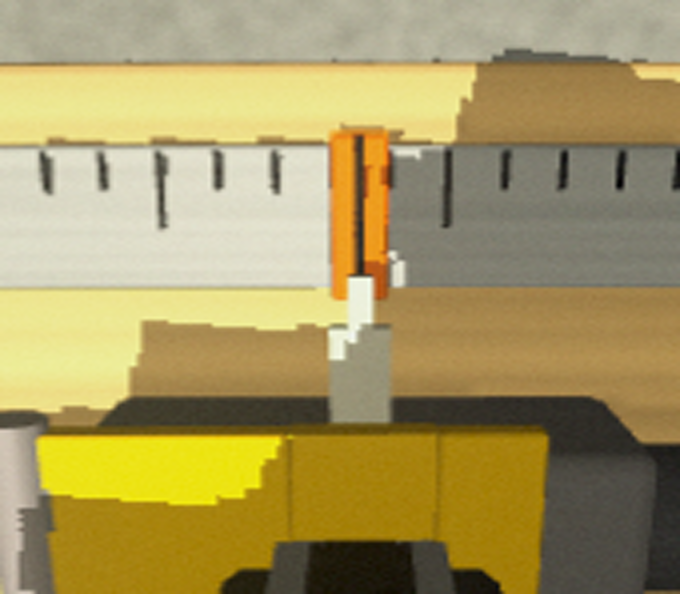

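View pics/w9b.png

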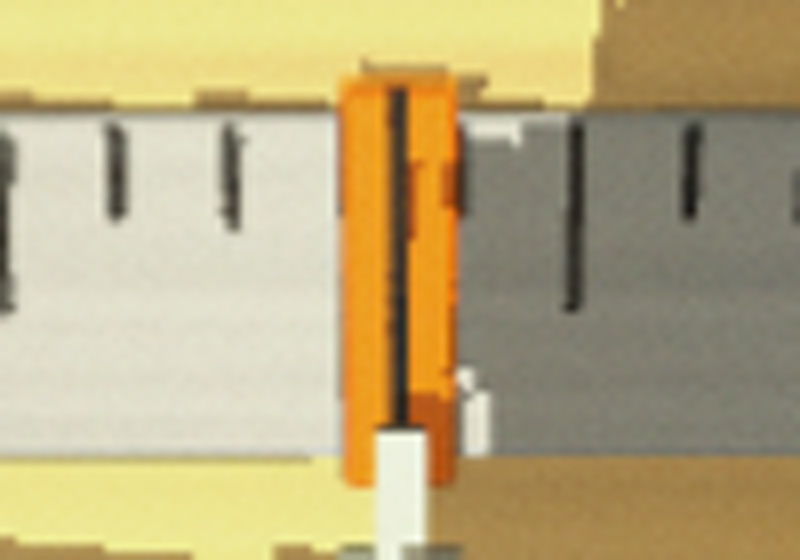

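View pics/side9.png

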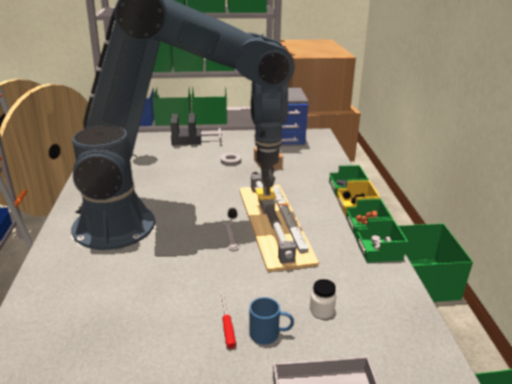

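Run:
```python
from h import *
T=np.load('T9.npy');d=np.load('w9.npy')
for u in range(182,306,12):
    if True:
        v=206; p=px2w('wrist',(u,v),float(d[v,u]),T); print(u,(T[:3,:3].T@(p-T[:3,3]))[0].round(1),p[2].round(1))
from meas import *
m(T,(399.5,380),(401,430),210,95,8,8)
```

```text
182 -43.3 86.3
194 -36.5 86.1
206 -29.5 86.4
218 -22.6 86.3
230 -15.8 85.4
242 -8.8 85.9
254 -1.9 86.8
266 5.0 86.4
278 11.8 86.6
290 18.9 85.5
302 25.7 86.2
mark [ 1.15 70.78 51.99] ptr [ 1.3  49.78 50.86] need dx -0.15
```

>>> {"op": "step_arm", "data": {
  "increments": [0, 0, 0, 0, 0, 0, 0, 0, 0, 0, 0, 0, 0, 0, 0, 0]
}}

```text
clock: 11.72
position: [529.6, 33.9, 108.6]
orientation: [0.526, -0.525, 0.472, -0.474]
contact_force: [-1.7, -4.8, 13.2]
gripper_width: 0.13
```

Run:
```python
from h import *
print(close_job())
```

```text
the job is handed in; nothing more can be done
None
```

I pulled the leg about 116 mm by its post until the pointer met the mark. I then loosened the fingers about 2–3 mm, slid them down the post and pressed the lever flat. I gripped the post again at 60 N and handed the job in at about 11.8 s.

Last checks:
- **Pointer:** it was 0.15 mm from the mark's centre line in the wrist picture.
- **Lever:** its upper face read a uniform 85.4–86.8 mm along its length, against 87 mm when closed. The force had climbed steeply as it reached its stop.
- **Grip and arm:** the arm and grip held steady in the final readings, with about 13 N upward force on the tool. The highest downward push I saw was about 29 N at the fingertips, just before I eased off.
- **Bystanders:** the last side picture showed nothing out of place. I did not measure those objects again.

No check failed or disagreed.

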